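# Lock a fresh filter cartridge into the printers' air-filter unit

### The arm

A 7-joint arm with a two-finger parallel gripper is mounted at the origin on the work surface. World frame = base frame: x ahead of the robot, y to its left, z up, the work surface at z = 0. Lengths are in mm, angles in rad, forces in N, time in s.
With the tool pointing down it reaches from about 425 to 875 mm from the base axis. Payload 9.9 kg.
Tool frame: the origin (TCP) lies midway between the tips of the shut fingers; the grasp point (between the pads) lies 19 mm behind it; z points along the fingers, y is the direction in which the jaws open and shut (so a half turn about z gives the same grasp; the last joint's range is limited). The gripper opens to 85 mm and grips with 20 to 120 N. Pads are 22 mm wide; open, the fingers measure 114 mm over their backs; the gripper's body (76 mm by 85 mm) begins 54 mm behind the grasp point. The pads swing forward as they close: fully open they stand 13 mm farther back than shut.
Start: joints at [-1.29, 0.576, 0.025, 1.437, -0.015, 1.129, -0.057], TCP at [240.808, 630.588, 231.289] pointing down, gripper open.
Joint ranges: [-2.76, 2.76], [-0.34, 2.15], [-1.52, 1.57], [0.19, 2.46], [-1.09, 4.23], [0.17, 1.99], [-2.82, 2.82]. Speed limits (rad/s): [2.22, 2.22, 3.01, 3.01, 3.14, 3.14, 3.14].

### API

Orientations are given as a unit quaternion [w, x, y, z].
In Python, from plant import read_state, viewer, sign_off gives the robot as it stands.
- The arm moves only by the tool jog_arm, never from a script. Its argument "motion" is a list of rows, each a list of 2 entries, a list of its own where there are three numbers: the shift along the world's x, y, z scaled (see below), then the turn about the world's z scaled (see below). In form: [[[tx, ty, tz], twist], ...]. A call has 1 to 20 rows; each row shifts and turns the pose as measured when the row begins; what a row does not reach is not made up. The controller multiplies each number of a shift by 100 mm and each number of a turn by 0.15 rad. A row lasts 1/8 s, in which the tool goes at most 62.5 mm and 10.7 degrees, less where a joint would pass 70% of its speed; a pose out of reach is approached as far as the arm can. A call with a number of a shift or a turn outside -1 to 1 is refused whole. A call with a gripper value outside its range is refused whole. "grip" is the finger opening in mm, from 0 to 85.4, set as the call begins (left out, the last holds). The fingers move at their own pace and stop on an object; the grip force is fixed at half the most. Time passes only in rows, so rows that do not move let the fingers close. It gives the time, the measured TCP pose, the force and the opening at its end, in the units of the state.
- read_state(): the state, without advancing time (a new reading comes with each control period).
- viewer.camera(name): name is "scene" or "top"; returns (picture, depth): 384x512x3 uint8, red, green, blue; 384x512 float32, mm along the optical axis (not along the pixel's ray), 0 where there is no reading.
- viewer.camera_info(name): a dict with "vertical_fov" (degrees; the focal length in pixels is half the picture's height over the tangent of half this angle, whatever the lens; pixels are square), "cx", "cy" (the principal point, pixels), "extrinsics" (4x4, takes a point from camera to world coordinates). Camera axes: x right, y down, z forward; pixel columns grow to the right and rows downward; lengths in mm; the calibration is good to about 2 mm. A picture is of the moment at which its call begins. camera_info takes no time and is no camera call.
- sign_off(): hands the job in, once; it reports no verdict.
The state is a dict: "time_s": time; "joint_pos": joint angles; "dq": joint speeds; "joint_efforts": joint torques, N m; "position": TCP position; "tcp_rot": TCP orientation; "ft_force": force on the tool from outside, world axes, zero at the start; "ft_torque": the same for the moment, N m; "width": opening from 0.0 (shut) to 1.0 (fully open).
Only numpy, scipy, OpenCV 4.12 (cv2) and the standard library are available. Lean on these libraries where they do the work, as an engineer would, in place of code of your own. Each camera call takes 0.05 s, during which the arm holds its last target.

### The job

Fit the fresh filter cartridge, the white one with the green band, into the round bayonet collar on top of the air-filter unit: set it on the collar, find the turn at which its two lugs drop through the entry gaps, press it down against the spring-loaded seal plate and turn it a quarter turn clockwise (seen from above) until the lugs come up into their locking pockets. Then let go, and leave the unit with the cartridge locked and upright. Do not shift the spent cartridge, the tape roll or the cutters.

Things in the scene. Friction and masses are not known exactly. Their poses are not given: they have to be found in the camera images.
- fresh_center (a point): Fresh filter cartridge, loose, white with a green band, 0.27 to 0.41 kg, upright on the bench, 99 mm tall. Upwards from its underside: grey spigot 76 mm in diameter to 25 mm (lower edge tapered over 4 mm), canister 100 mm in diameter to 65 mm, grip bar to 99 mm. This point: on the axis, 49.5 mm above the underside. z up, x along the grip bar.
- fresh_bar (a point): Middle of the fresh cartridge's grip bar, 84 mm above the cartridge's underside. The bar stands upright on the flat top of the canister: 70 mm long along x, 16 mm thick along y, 34 mm high. The cartridge's two ends are alike: half a turn changes nothing.
- fresh_foot (a point): Centre of the fresh cartridge's underside. The spigot carries two lugs, one under each end of the grip bar (at +x and -x): 14 mm wide, reaching 46 mm from the axis, undersides 5 mm and tops 12 mm above this point. White marks on the canister at the bar's ends show where they are.
- filter_unit: Fixed air-filter unit: white box 190 x 190 x 100 mm high, origin at the centre of its underside, z up, x from its front (knob, switch) to its back. On its top, centred, an orange collar 108 mm in diameter and 36 mm high. White marks on the collar's rim show its two entry gaps, black marks the locking places, 90 degrees clockwise of the gaps.
- mouth (a point): Centre of the collar's mouth, at rim height, 136 mm above the bench; axes of the white box, NOT of the collar. The collar was clamped by hand: the line through its two opposite entry gaps may be turned up to 0.5 rad either way from this x axis. That turn is not given: see it or feel for it. Bore 80 mm under the lip; gaps 21 mm wide, out to 48 mm from the axis.
- seal_face (a point): Centre of the free seal plate's face, 13 mm below the rim (a fixed point). Lugs lying on the rim: cartridge underside 5 mm below the rim. Over the gaps (within about 3 degrees) it drops 8 mm onto the plate. Pressed 7 mm further against the spring, it can turn, clockwise only. Turned by 82 to 95 degrees (firm stop) the lugs rise 3 mm into pockets: underside 17 mm below the rim.
- seal (a joint): Travel of the spring-loaded, rubber-faced seal plate in the collar: 0 = free, grows as it is pressed down, in m, hard stop at 0.010. Spring 2.5 N per mm; the cartridge's weight alone sinks it about 1.4 mm. Reads about 0.004 with the cartridge locked, 0.007 or more while the lugs are under the lip between gaps and pockets.
- spent_center (a point): Spent filter cartridge: shape and size of the fresh one, but grey with a brown band; upright on the bench, to be left alone. Point on its axis, 49.5 mm above its underside.
- tape_center (a point): Roll of amber packing tape, 110 mm in diameter, 48 mm high, flat on the bench, to be left alone. Its centre.
- cutters_center (a point): Cutters with red handles lying flat on the bench, about 165 mm long (along y), 65 mm wide and 18 mm high, to be left alone. Point about their middle.
Not all that is in view belongs to the job. Several things look just like the part that bears fresh_center: the one meant starts farthest from the robot's base.

How it is judged:
By the outcome, as a careful person would: the job done as asked, in the order asked, and still so for the second after the job is handed in, with the robot touching nothing.
It also fails if it takes over 64 s, if anything falls off the work surface, if the arm or the gripper's body presses on something with over 40 N, if the wrist force passes 120 N, or if a joint passes its speed limit or range.

## Working session

There is one attempt and no reset: what is moved stays moved. The work goes in short steps, Python scripts to look and compute and a tool call to move; the robot and the scene stay as the last step left them, time stands still between calls to the robot, and variables do not carry over. Pictures are saved under pics/ and viewed, and the job is handed in when it is done.

Besides the shell and the picture viewer there is one more tool, called after "Emit:" by a JSON object that holds its "op" and its "data". jog_arm: Moves the arm, as the interface text tells. Its arguments: {"type":"object","properties":{"motion":{"type":"array","items":{"type":"array"}},"grip":{"type":"number"}},"required":["motion"]}

```bash
mkdir -p pics; ls
cat > h.py <<'E'
import numpy as np, cv2
from plant import read_state, viewer, sign_off
def cam(n):
    im,d=viewer.camera(n); return im,d
def K(n):
    i=viewer.camera_info(n); f=192/np.tan(np.radians(i["vertical_fov"])/2); return f,i["cx"],i["cy"],np.array(i["extrinsics"])
def ray(n,u,v):
    f,cx,cy,T=K(n); d=T[:3,:3]@np.array([(u-cx)/f,(v-cy)/f,1]); return T[:3,3],d
def onz(n,u,v,z):
    o,d=ray(n,u,v); return o+d*(z-o[2])/d[2]
def proj(n,p):
    f,cx,cy,T=K(n); q=T[:3,:3].T@(np.array(p)-T[:3,3]); return f*q[0]/q[2]+cx, f*q[1]/q[2]+cy
def cloud(n,d):
    f,cx,cy,T=K(n); v,u=np.mgrid[:384,:512]; P=np.stack([(u-cx)/f*d,(v-cy)/f*d,d],-1); return P@T[:3,:3].T+T[:3,3]
def save(name,im,crop=None,s=1):
    if crop: im=im[crop[1]:crop[3],crop[0]:crop[2]]
    cv2.imwrite('pics/'+name,cv2.cvtColor(cv2.resize(im,None,fx=s,fy=s,interpolation=cv2.INTER_CUBIC),cv2.COLOR_RGB2BGR))
E
python3 - <<'E'
from h import *
print(read_state())
for n in("scene","top"):
    print(viewer.camera_info(n)); im,d=cam(n); np.savez(''+n+'0.npz',im=im,d=d); save(n+'0.png',im,s=1.5)
E
```

```text
pics
{'time_s': 0.0, 'joint_pos': array([-1.28983985,  0.5765044 ,  0.02482133,  1.4379222 , -0.0149951 ,
        1.1289977 , -0.05648024]), 'dq': array([-0.00048219,  0.00051097,  0.0004647 ,  0.0016469 ,  0.00035054,
       -0.0004748 , -0.0012455 ]), 'joint_efforts': array([ 7.11791545e-04, -7.65770245e+01,  2.25111857e+00, -2.85959440e+01,
        1.54392526e-02,  1.28483793e-02,  4.35658080e-05]), 'position': array([240.60747119, 630.16887224, 230.45576435]), 'tcp_rot': array([-1.11140708e-04,  1.81332008e-01,  9.83421590e-01, -8.16203715e-04]), 'ft_force': array([-0.80606191, -0.38442059,  0.36678383]), 'ft_torque': array([-0.02553757,  0.01315939,  0.01882294]), 'width': 0.9989168292583442}
{'vertical_fov': 48.76361388237592, 'cx': 255.44456272310552, 'cy': 193.21898446874692, 'extrinsics': array([[ 7.17039885e-02,  7.09720520e-01, -7.00824744e-01,
         1.36583115e+03],
       [ 9.97266506e-01, -6.35761192e-02,  3.76509390e-02,
        -2.66127983e+01],
       [-1.78340734e-02, -7.01608766e-01, -7.12339165e-01,
         1.04261470e+03],
       [ 0.00000000e+00,  0.00000000e+00,  0.00000000e+00,
         1.00000000e+00]])}
{'vertical_fov': 56.625806400017744, 'cx': 256.40877011969553, 'cy': 191.19658770549336, 'extrinsics': array([[ 1.39630005e-03, -9.90834120e-01,  1.35077002e-01,
         3.10744933e+02],
       [-9.99889115e-01,  6.19291022e-04,  1.48786238e-02,
         7.31535707e+00],
       [-1.48259001e-02, -1.35082799e-01, -9.90723387e-01,
         1.12406383e+03],
       [ 0.00000000e+00,  0.00000000e+00,  0.00000000e+00,
         1.00000000e+00]])}
```

View pics/scene0.png

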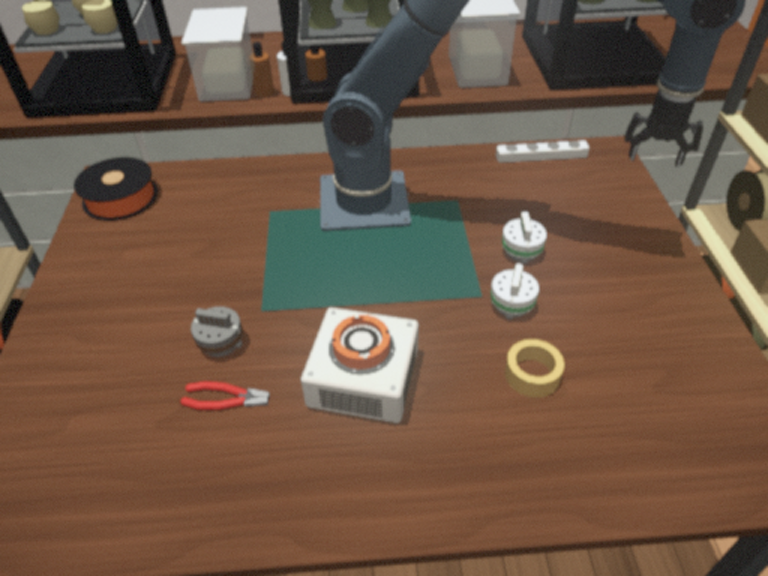

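View pics/top0.png

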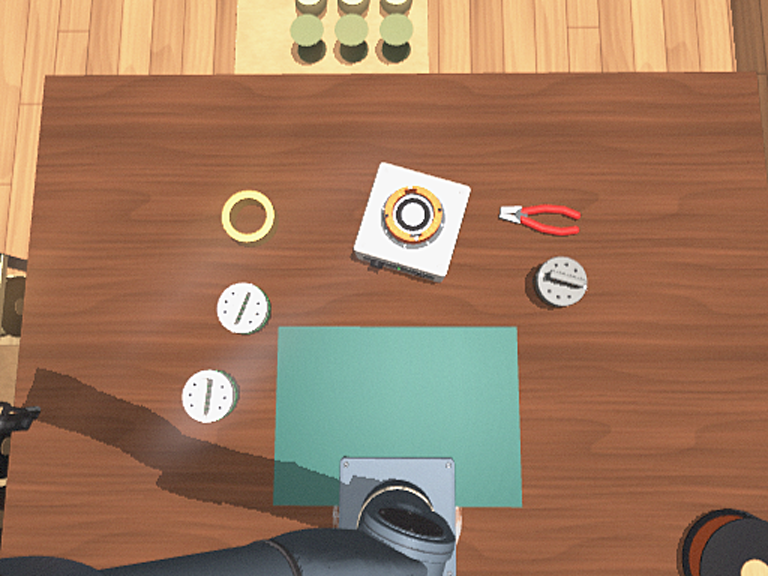

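The scene shows two white/green cartridges, at top-view pixels (163,205) and (139,264), plus the grey spent one at (374,188). The unit is at (275,145), the tape at (165,144) and the cutters at (360,146). I'll measure them and take close crops.

Run:
```python
from h import *
t=np.load('top0.npz'); s=np.load('scene0.npz')
im,d=t['im'],t['d']; C=cloud('top',d); 
hsv=cv2.cvtColor(im,cv2.COLOR_RGB2HSV)
for nm,(u0,v0,u1,v1) in dict(A=(140,183,190,230),B=(115,240,165,288)).items():
    m=np.zeros((384,512),np.uint8); z=C[...,2]
    sel=(z>55)&(z<75); m[v0:v1,u0:u1]=sel[v0:v1,u0:u1]*255
    m2=np.zeros_like(m); m2[v0:v1,u0:u1]=((z>92)&(z<106))[v0:v1,u0:u1]*255
    w=np.zeros_like(m); w[v0:v1,u0:u1]=((hsv[...,2]>150)&(hsv[...,1]<60))[v0:v1,u0:u1]*255
    for q,k,h in((m,'depth65',65),(w,'white',65),(m2,'bar',99)):
        P=C[q>0]; print(nm,k,len(P),np.median(P,0) if len(P) else '')
        if len(P)<5: continue
        c=max(cv2.findContours(q,0,2)[0],key=cv2.contourArea); r=cv2.minEnclosingCircle(c); p=onz('top',*r[0],h)
        print('  circ',r,p, 'dist',np.hypot(p[0],p[1]), 'diam', 2*r[1]*np.linalg.norm(onz('top',r[0][0]+1,r[0][1],h)-p))
        if k=='bar':
            xy=P[:,:2]; U,S,V=np.linalg.svd(xy-xy.mean(0)); print('  mean',xy.mean(0),'ang',np.arctan2(V[0,1],V[0,0]), 'len',np.ptp((xy-xy.mean(0))@V[0]))
save('a.png',im,(140,180,195,235),8); save('u.png',im,(230,100,320,195),6)
save('us.png',s['im'],(195,195,290,285),6); save('cs.png',s['im'],(310,130,380,220),6)
```

```text
A depth65 689 [410.99446533 300.89023074  64.85399969]
  circ ((161.51806640625, 205.401611328125), 16.90558433532715) [412.3778674  307.40127588  65.        ] dist 514.3452633469714 diam 101.67847725784127
A white 846 [413.48181402 304.93572829  65.38326362]
  circ ((161.29530334472656, 205.1208038330078), 17.2055606842041) [413.22222975 308.10296     65.        ] dist 515.4416020497595 diam 103.4957633122195
A bar 135 [413.40039943 308.29917692  97.9809207 ]
  circ ((157.70755004882812, 204.08489990234375), 11.887073516845703) [412.94949212 309.01029972  99.        ] dist 515.7660791271172 diam 69.25654571631206
  mean [413.53295625 308.14800488] ang 2.7719028487155684 len 68.48263612274584
B depth65 740 [239.96491444 360.43162523  64.69995215]
  circ ((138.29591369628906, 263.7040710449219), 17.61767578125) [240.74925166 369.34389706  65.        ] dist 440.8799343028904 diam 103.84148686535589
B white 923 [241.88432977 364.51736839  65.26966353]
  circ ((138.69354248046875, 263.8709716796875), 17.968202590942383) [240.27145399 368.14980292  65.        ] dist 439.618754142575 diam 105.89745012581449
B bar 145 [241.89196144 369.19491938  98.26145616]
  circ ((134.5, 265.0), 12.500100135803223) [239.36002754 368.37845216  99.        ] dist 439.3129941147645 diam 71.2998134615625
  mean [240.07360145 369.28391928] ang 3.0464210310723674 len 68.21518049088257
```

```bash
cd pics; python3 -c "
import cv2,numpy as np
a=[cv2.resize(cv2.imread(f),(400,300 if 0 else 400)) for f in('a.png','cs.png')]
cv2.imwrite('ac.png',np.hstack(a))"
```

```text
(no output)
```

View pics/ac.png

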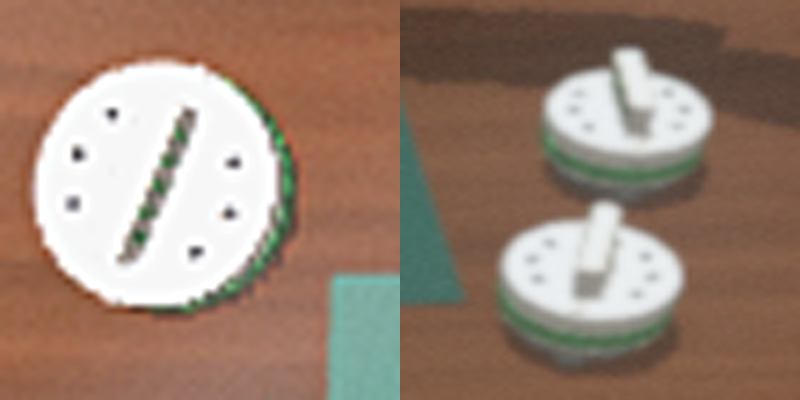

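View pics/u.png

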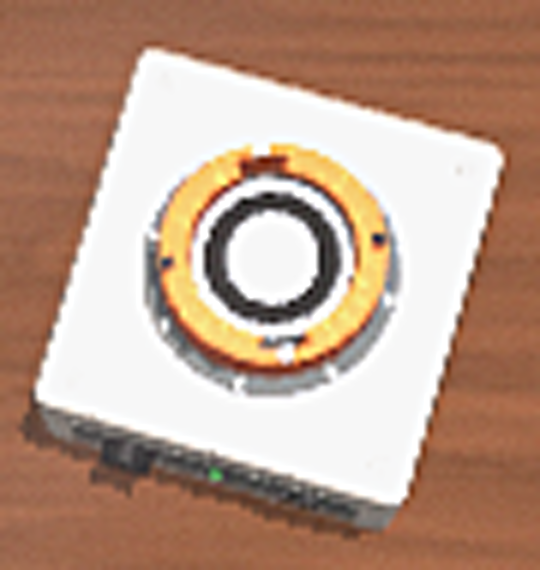

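View pics/us.png

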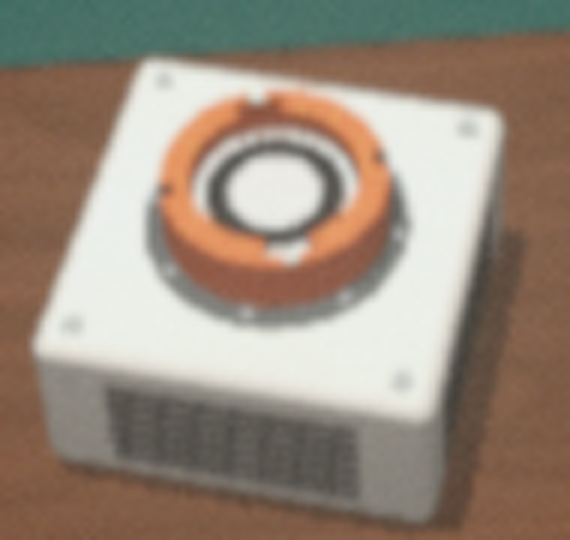

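Left crop: the chosen cartridge A, white with a green band, with its bar running up-right. It is 515 mm from the base against 440 mm for B, so A is the one. The unit crops show white gap marks at about (262,150) and (285,355), and black marks at about (380,239) and (167,262).

Run:
```python
from h import *
from scipy.optimize import least_squares
t=np.load('top0.npz'); s=np.load('scene0.npz')
for n,D,box in(('top',t,(245,115,305,172)),('scene',s,(215,205,270,255))):
    im,d=D['im'],D['d']; C=cloud(n,d); hsv=cv2.cvtColor(im,cv2.COLOR_RGB2HSV)
    m=np.zeros((384,512),bool); u0,v0,u1,v1=box; m[v0:v1,u0:u1]=True
    rim=m&(abs(C[...,2]-136)<5); P=C[rim]; print(n,'rim n',len(P),'medz',np.median(P[:,2]))
    org=rim&(hsv[...,0]<25)&(hsv[...,1]>90)
    P=C[org]
    # outer/inner radius mid fit: circle center by kasa on outer contour pts
    f=least_squares(lambda p:np.clip(np.abs(np.hypot(P[:,0]-p[0],P[:,1]-p[1])-47)-7,0,None)+0.02*(np.hypot(P[:,0]-p[0],P[:,1]-p[1])-47),P[:,:2].mean(0)); print(' centre',f.x)
    c=f.x
    # pixels of rim plane
    v,u=np.nonzero(m); R=np.array([onz(n,a,b,136)[:2] for a,b in zip(u,v)]); r=np.hypot(*(R-c).T); a=np.arctan2(*(R-c).T[::-1])
    k=(r>43)&(r<52); hs=hsv[v,u]
    wh=k&(hs[:,1]<70)&(hs[:,2]>170); bl=k&(hs[:,2]<80)
    for nm,q in(('white',wh),('black',bl)):
        z=np.exp(2j*a[q]); print(' ',nm,q.sum(),'line ang',np.angle(z.mean())/2, np.round(np.sort(a[q]),2))
# hand-picked marks
for n,o,pts in(('top',(230,100),[(262,150),(285,355),(380,239),(167,262)]),('scene',(195,195),[(258,98),(290,250),(380,157),(166,189)])):
    Q=[onz(n,o[0]+(x+.5)/6-.5,o[1]+(y+.5)/6-.5,136)[:2] for x,y in pts]
    for i,j in((0,1),(2,3)):
        e=Q[i]-Q[j]; print(n,'mid',(Q[i]+Q[j])/2,'len',np.hypot(*e),'ang',np.arctan2(e[1],e[0]))
# bar in scene camera
C=cloud('scene',s['d']); m=np.zeros((384,512),bool); m[165:215,320:365]=True
k=m&(C[...,2]>93)&(C[...,2]<104); P=C[k][:,:2]; V=np.linalg.svd(P-P.mean(0))[2]; print('scene bar',P.mean(0),np.arctan2(V[0,1],V[0,0]),np.ptp((P-P.mean(0))@V[0]),len(P))
```

```text
top rim n 475 medz 136.2399185843177
 centre [587.45863454 -30.84566458]Traceback (most recent call last):
  File "<stdin>", line 14, in <module>
  File "h.py", line 10, in onz
    o,d=ray(n,u,v); return o+d*(z-o[2])/d[2]
        ~~~^^^^^^^
  File "h.py", line 8, in ray
    f,cx,cy,T=K(n); d=T[:3,:3]@np.array([(u-cx)/f,(v-cy)/f,1]); return T[:3,3],d
              ~^^^
  File "h.py", line 6, in K
    i=viewer.camera_info(n); f=192/np.tan(np.radians(i["vertical_fov"])/2); return f,i["cx"],i["cy"],np.array(i["extrinsics"])
ValueError: time passes only in moves, steps and waits
```

```bash
python3 - <<'E'
s=open('h.py').read()
s=s.replace('def K(n):\n    i=viewer.camera_info(n);','_c={}\ndef K(n):\n    if n not in _c: _c[n]=viewer.camera_info(n)\n    i=_c[n];')
open('h.py','w').write(s)
E
cat > m.py <<'E'
from h import *
from scipy.optimize import least_squares
t=np.load('top0.npz'); s=np.load('scene0.npz')
for n,D,box in(('top',t,(245,115,305,172)),('scene',s,(215,205,270,255))):
    im,d=D['im'],D['d']; C=cloud(n,d); hsv=cv2.cvtColor(im,cv2.COLOR_RGB2HSV)
    m=np.zeros((384,512),bool); u0,v0,u1,v1=box; m[v0:v1,u0:u1]=True
    rim=m&(abs(C[...,2]-136)<5); P=C[rim]; print(n,'rim n',len(P),'medz',np.median(P[:,2]))
    org=rim&(hsv[...,0]<25)&(hsv[...,1]>90)
    P=C[org]
    f=least_squares(lambda p:np.clip(np.abs(np.hypot(P[:,0]-p[0],P[:,1]-p[1])-47)-7,0,None)+0.02*(np.hypot(P[:,0]-p[0],P[:,1]-p[1])-47),P[:,:2].mean(0)); print(' centre',f.x)
    c=f.x
    v,u=np.nonzero(m); R=np.array([onz(n,a,b,136)[:2] for a,b in zip(u,v)]); r=np.hypot(*(R-c).T); a=np.arctan2(*(R-c).T[::-1])
    k=(r>43)&(r<52); hs=hsv[v,u]
    wh=k&(hs[:,1]<70)&(hs[:,2]>170); bl=k&(hs[:,2]<80)
    for nm,q in(('white',wh),('black',bl)):
        z=np.exp(2j*a[q]); print(' ',nm,q.sum(),'line ang',np.angle(z.mean())/2, np.round(np.sort(a[q]),2))
for n,o,pts in(('top',(230,100),[(262,150),(285,355),(380,239),(167,262)]),('scene',(195,195),[(258,98),(290,250),(380,157),(166,189)])):
    Q=[onz(n,o[0]+(x+.5)/6-.5,o[1]+(y+.5)/6-.5,136)[:2] for x,y in pts]
    for i,j in((0,1),(2,3)):
        e=Q[i]-Q[j]; print(n,'mid',(Q[i]+Q[j])/2,'len',np.hypot(*e),'ang',np.arctan2(e[1],e[0]))
C=cloud('scene',s['d']); m=np.zeros((384,512),bool); m[165:215,320:365]=True
k=m&(C[...,2]>93)&(C[...,2]<104); P=C[k][:,:2]; V=np.linalg.svd(P-P.mean(0))[2]; print('scene bar',P.mean(0),np.arctan2(V[0,1],V[0,0]),np.ptp((P-P.mean(0))@V[0]),len(P))
E
python3 m.py
```

```text
top rim n 475 medz 136.2399185843177
 centre [587.45863454 -30.84566458]
  white 11 line ang 0.11567852651130006 [-3.09 -3.09 -3.04 -3.03 -3.02 -2.98 -2.97 -2.96  0.06  0.11  0.17]
  black 2 line ang -1.4086098997373773 [-1.41 -1.4 ]
scene rim n 428 medz 134.49240512107968
 centre [590.89845908 -30.26065907]
  white 17 line ang 0.09678478563914555 [-3.07 -3.01 -2.95 -0.05 -0.05  0.01  0.01  0.06  0.06  0.07  0.11  0.12
  0.13  0.16  0.18  0.19  0.25]
  black 0 line ang nan []
top mid [588.23688536 -31.08079011] len 100.74455185188523 ang 0.102882289675709
top mid [588.87663925 -31.12061096] len 101.77976039174081 ang -1.4628909488203325
scene mid [588.14788525 -29.94398738] len 95.21530897591745 ang -3.030041725353052
scene mid [588.77669702 -29.99301318] len 101.44913764489056 ang 1.67873413283334
scene bar [418.50928858 309.1581923 ] -0.3682910179174889 72.99210724342811 77m.py:16: RuntimeWarning: Mean of empty slice.
  z=np.exp(2j*a[q]); print(' ',nm,q.sum(),'line ang',np.angle(z.mean())/2, np.round(np.sort(a[q]),2))
  ret = ret.dtype.type(ret / rcount)
```

Both views agree on the unit: mouth at (588.5, -30.5, 136) and gap line at +0.11 rad in world yaw. The box's x axis is at about -0.30, so the collar turn is about 0.41, within the 0.5 limit. Cartridge A is at (413.3, 308.3) with its bar at -0.37 rad, and the tool's jaw axis at 1.206 is already across the bar. I'll move above it.

Emit:
{"op": "jog_arm", "data": {"motion": [[[0.1, -0.18, 0], 0], [[0.18, -0.34, 0], 0], [[0.22, -0.42, 0], 0], [[0.22, -0.42, 0], 0], [[0.22, -0.42, 0], 0], [[0.22, -0.42, 0], 0], [[0.22, -0.42, 0], 0], [[0.18, -0.34, 0], 0], [[0.1, -0.18, 0], 0], [[0.04, -0.06, 0], 0], [[0, 0, 0], 0]], "grip": 85}}

```text
time_s: 1.48
position: [411.8, 298.3, 226.5]
tcp_rot: [-0.002, 0.181, 0.983, -0.004]
ft_force: [0.9, -0.3, 0.3]
width: 0.992
```

Emit:
{"op": "jog_arm", "data": {"motion": [[[0.015, 0.1, -0.2], 0], [[0, 0, -0.3], 0], [[0, 0, -0.3], 0], [[0, 0, -0.1], 0], [[0, 0, 0], 0]]}}

```text
time_s: 2.1
position: [410.5, 315.3, 134.5]
tcp_rot: [-0.002, 0.177, 0.984, -0.002]
ft_force: [0.9, -0.3, 1.0]
width: 0.994
```

Run:
```python
from h import *
s=read_state(); print(s['position'],s['tcp_rot'],s['joint_pos'])
im,d=cam('scene'); save('g1.png',im,(290,60,420,220),5)
```

```text
[410.54108213 315.27163763 134.48593707] [-0.00205225  0.17683477  0.98423614 -0.0021155 ] [-0.78117695  0.46425816  0.05195037  1.96896292 -0.03647109  0.71510075
  0.50821869]
```

View pics/g1.png

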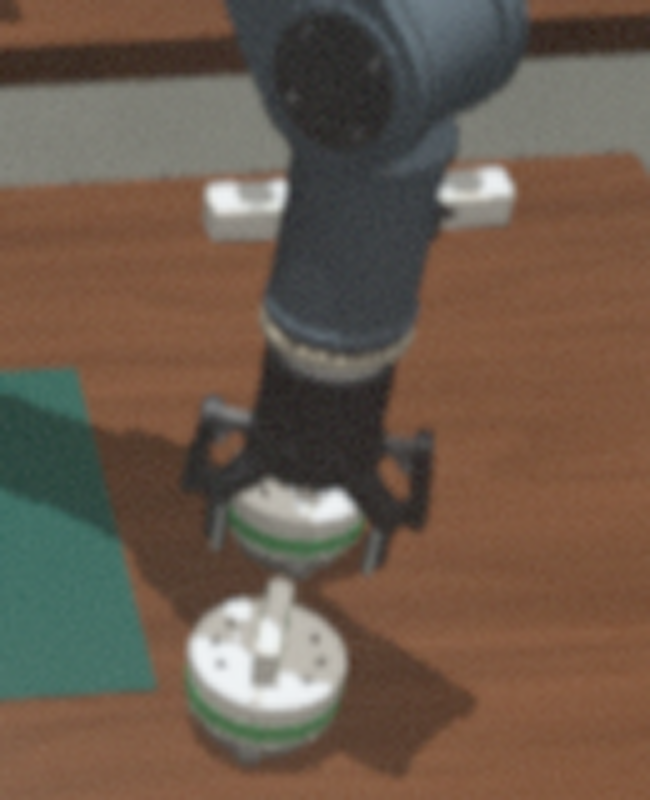

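The gripper is straddling A's axis, a little behind it. I'll correct x and y first and descend after that.

Emit:
{"op": "jog_arm", "data": {"motion": [[[0.03, -0.06, 0], 0], [[0.0, 0, 0], 0], [[0, 0, 0], 0]]}}

```text
time_s: 2.52
position: [415.1, 309.8, 137.3]
tcp_rot: [-0.001, 0.177, 0.984, -0.0]
ft_force: [-0.0, 1.0, -0.0]
width: 0.993
```

Emit:
{"op": "jog_arm", "data": {"motion": [[[-0.02, -0.015, -0.15], 0], [[0, 0, -0.2], 0], [[0, 0, -0.17], 0], [[0, 0, -0.1], 0], [[0, 0, -0.04], 0], [[0, 0, 0], 0], [[0, 0, 0], 0]]}}

```text
time_s: 3.4
position: [414.7, 309.3, 72.1]
tcp_rot: [0.001, 0.177, 0.984, 0.002]
ft_force: [-0.5, 0.3, 0.1]
width: 0.994
```

Emit:
{"op": "jog_arm", "data": {"motion": [[[-0.015, -0.01, -0.03], 0], [[0, 0, 0], 0]]}}

```text
time_s: 3.65
position: [413.4, 308.5, 69.6]
tcp_rot: [0.001, 0.178, 0.984, 0.002]
ft_force: [-0.4, -0.6, -0.5]
width: 0.994
```

Emit:
{"op": "jog_arm", "data": {"motion": [[[0, 0, 0], 0], [[0, 0, 0], 0], [[0, 0, 0], 0], [[0, 0, 0], 0], [[0, 0, 0], 0], [[0, 0, 0], 0], [[0, 0, 0], 0], [[0, 0, 0], 0]], "grip": 0}}

```text
time_s: 4.65
position: [413.6, 308.8, 69.8]
tcp_rot: [0.002, 0.177, 0.984, 0.003]
ft_force: [0.2, -0.8, -0.1]
width: 0.174
```

Emit:
{"op": "jog_arm", "data": {"motion": [[[0, 0, 0.1], 0], [[0, 0, 0.2], 0], [[0, 0, 0.3], 0], [[0, 0, 0.4], 0], [[0, 0, 0.3], 0], [[0, 0, 0.2], 0], [[0, 0, 0.1], 0], [[0, 0, 0], 0]]}}

```text
time_s: 5.65
position: [411.0, 306.2, 236.7]
tcp_rot: [0.0, 0.178, 0.984, 0.001]
ft_force: [0.8, -0.7, -3.4]
width: 0.173
```

Run:
```python
from h import *
s=read_state(); print(s['position'],s['tcp_rot'],s['width'],s['ft_force'],s['ft_torque'])
im,d=cam('scene'); save('g2.png',im,(290,60,420,220),5)
```

```text
[410.95211977 306.16079495 236.68339556] [2.63880120e-04 1.77641964e-01 9.84094648e-01 9.93149646e-04] 0.17341281581928053 [ 0.75225594 -0.7281111  -3.40240936] [-0.03336235 -0.0412373  -0.00900099]
```

View pics/g2.png

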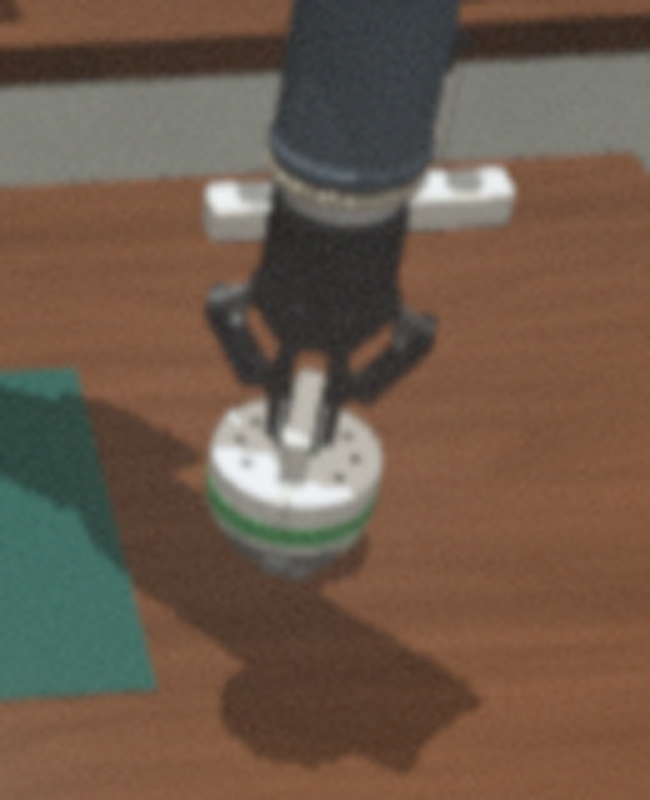

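It is held straight, with 3.4 N on the wrist. Next I'll carry it to the collar and turn it about +0.47 rad.

Emit:
{"op": "jog_arm", "data": {"motion": [[[0.08, -0.16, 0], 0.2], [[0.16, -0.3, 0], 0.35], [[0.21, -0.4, 0], 0.4], [[0.21, -0.4, 0], 0.4], [[0.21, -0.4, 0], 0.4], [[0.21, -0.4, 0], 0.4], [[0.21, -0.4, 0], 0.35], [[0.2, -0.38, 0], 0.3], [[0.14, -0.26, 0], 0.2], [[0.07, -0.13, 0], 0.1], [[0.03, -0.05, 0], 0], [[0, 0, 0], 0]]}}

```text
time_s: 7.2
position: [580.4, -33.8, 221.2]
tcp_rot: [-0.011, -0.063, 0.998, -0.003]
ft_force: [0.5, 0.8, -2.6]
width: 0.18
```

```bash
cat > st.py <<'E'
from h import *
def st():
    s=read_state(); q=s['tcp_rot']; ya=np.pi/2-2*np.arctan2(q[1],q[2]); b=(ya-np.pi/2+np.pi/2)%np.pi-np.pi/2
    print('t',round(s['time_s'],2),'pos',np.round(s['position'],1),'bar',round(b,3),'q',np.round(q,4),'F',np.round(s['ft_force'],1),'M',np.round(s['ft_torque'],2),'w',round(s['width'],3),'j7',round(s['joint_pos'][6],2))
    return s
E
python3 -c "
from st import *
st()"
```

```text
t 7.2 pos [580.4 -33.8 221.2] bar 0.127 q [-0.0115 -0.0633  0.9979 -0.0033] F [ 0.5  0.8 -2.6] M [ 0.02 -0.02  0.02] w 0.18 j7 1.69
```

Emit:
{"op": "jog_arm", "data": {"motion": [[[0.06, 0.03, 0.03], -0.1], [[0, 0, 0], 0], [[0, 0, 0], 0]]}}

```text
time_s: 7.58
position: [586.3, -27.9, 224.2]
tcp_rot: [-0.012, -0.057, 0.998, -0.003]
ft_force: [-0.0, -0.8, -3.4]
width: 0.176
```

Run:
```python
from st import *
st()
im,d=cam('scene'); np.savez('s1.npz',im=im,d=d); save('g3.png',im,(175,120,305,290),4.5)
im,d=cam('top'); np.savez('t1.npz',im=im,d=d);save('g3t.png',im,(220,90,330,200),5)
```

```text
t 7.58 pos [586.3 -27.9 224.2] bar 0.113 q [-0.0118 -0.0567  0.9983 -0.0026] F [-0.  -0.8 -3.4] M [-0.04 -0.05 -0.  ] w 0.176 j7 1.67
```

View pics/g3.png

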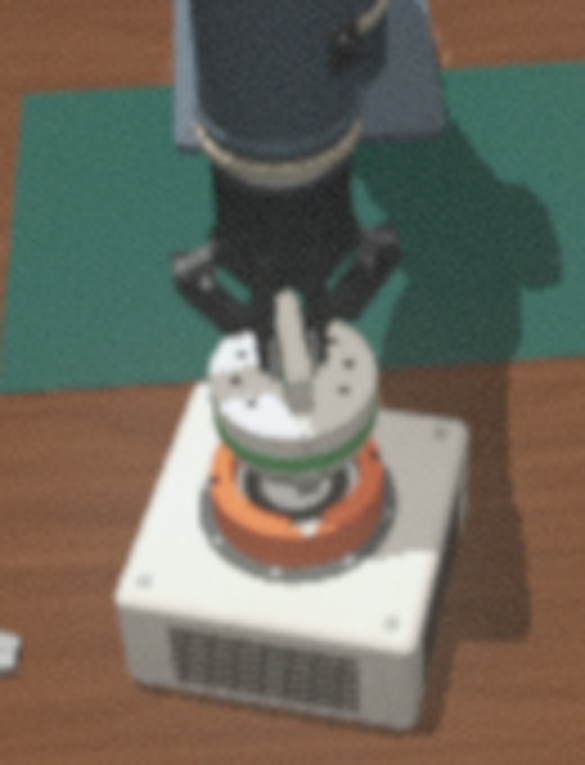

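View pics/g3t.png

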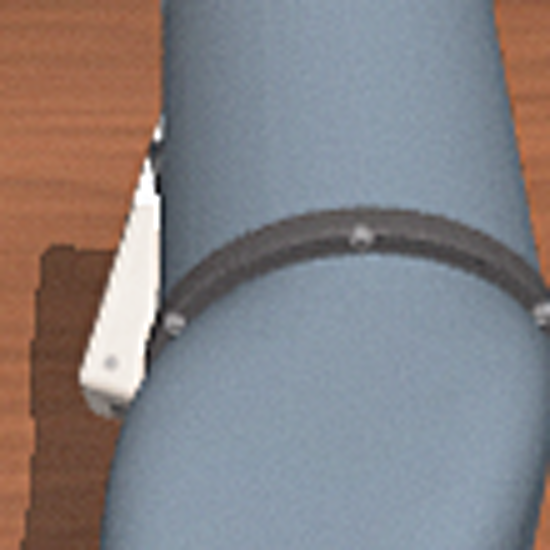

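Run:
```python
from st import *
from scipy.optimize import least_squares
s=np.load('s1.npz'); C=cloud('scene',s['d']); im=s['im']; hsv=cv2.cvtColor(im,cv2.COLOR_RGB2HSV)
m=np.zeros((384,512),bool); m[180:240,215:268]=True
# side wall (cylinder r=50): points with height between z 185..213, saturation any
k=m&(C[...,2]>184)&(C[...,2]<212); P=C[k]; P=P[P[:,0]>600]
f=least_squares(lambda p:np.hypot(P[:,0]-p[0],P[:,1]-p[1])-50,[586,-30],loss='soft_l1'); print('side',len(P),f.x,np.std(f.fun))
f=least_squares(lambda p:np.hypot(P[:,0]-p[0],P[:,1]-p[1])-p[2],[586,-30,50],loss='soft_l1'); print('side free r',f.x)
t=m&(C[...,2]>214)&(C[...,2]<226)&(hsv[...,1]<60); Q=C[t]; A=np.c_[Q[:,:2],np.ones(len(Q))]; print('plane',np.linalg.lstsq(A,Q[:,2],rcond=None)[0],len(Q),np.median(Q,0))
b=m&(C[...,2]>246)&(C[...,2]<260); B=C[b][:,:2]; B=B[(abs(B[:,0]-586)<45)]; V=np.linalg.svd(B-B.mean(0))[2]; print('bar',len(B),B.mean(0),np.arctan2(V[0,1],V[0,0]))
```

```text
side 235 [585.8550309  -27.67412553] 1.15237949080102
side free r [585.91300084 -27.67426263  49.95156084]
plane [-1.91866432e-02 -1.78103121e-03  2.29713001e+02] 547 [601.08640282 -28.96068992 218.20505202]
bar 152 [594.45780603 -26.80525461] 0.05397535404955176
```

Cartridge A's axis in the image agrees with the TCP to within 1 mm, and the tool is tilted about 1.3°. I'll centre the foot on the mouth and go down gently.

Emit:
{"op": "jog_arm", "data": {"motion": [[[0.035, -0.02, -0.05], 0], [[0, 0, -0.05], 0], [[0, 0, -0.03], 0], [[0, 0, 0], 0], [[0, 0, 0], 0]]}}

```text
time_s: 8.3
position: [589.8, -30.3, 210.0]
tcp_rot: [-0.012, -0.056, 0.998, -0.003]
ft_force: [-0.3, -0.3, -3.1]
width: 0.175
```

```bash
python3 -c "
from st import *
st()"
```

```text
t 8.3 pos [589.8 -30.3 210. ] bar 0.113 q [-0.012  -0.0565  0.9983 -0.0026] F [-0.3 -0.3 -3.1] M [-0.01 -0.03 -0.02] w 0.175 j7 1.68
```

Emit:
{"op": "jog_arm", "data": {"motion": [[[0, 0, -0.03], 0], [[0, 0, -0.03], 0], [[0, 0, -0.02], 0], [[0, 0, -0.02], 0], [[0, 0, -0.02], 0], [[0, 0, 0], 0]]}}

```text
time_s: 9.05
position: [589.8, -30.3, 197.3]
tcp_rot: [-0.012, -0.057, 0.998, -0.003]
ft_force: [0.7, 0.5, -3.4]
width: 0.176
```

```bash
python3 -c "
from st import *
st()"
```

```text
t 9.05 pos [589.8 -30.3 197.3] bar 0.113 q [-0.0119 -0.0565  0.9983 -0.0026] F [ 0.7  0.5 -3.4] M [ 0.04 -0.02 -0.01] w 0.176 j7 1.68
```

TCP z is 197.3 with no contact force, which is already below the lugs-on-rim level of about 201. The lugs are entering the gaps, so I'll continue.

Emit:
{"op": "jog_arm", "data": {"motion": [[[0, 0, -0.02], 0], [[0, 0, -0.02], 0], [[0, 0, -0.02], 0], [[0, 0, 0], 0]]}}

```text
time_s: 9.55
position: [590.0, -30.3, 191.4]
tcp_rot: [-0.011, -0.056, 0.998, -0.003]
ft_force: [-1.0, 0.7, -0.1]
width: 0.18
```

```bash
python3 -c "
from st import *
st()"
```

```text
t 9.55 pos [590.  -30.3 191.4] bar 0.113 q [-0.0115 -0.0565  0.9983 -0.0026] F [-1.   0.7 -0.1] M [-0.02  0.19 -0.01] w 0.18 j7 1.68
```

Emit:
{"op": "jog_arm", "data": {"motion": [[[0, 0, -0.02], 0], [[0, 0, -0.02], 0], [[0, 0, -0.02], 0], [[0, 0, 0], 0]]}}

```text
time_s: 10.05
position: [590.1, -30.3, 187.7]
tcp_rot: [-0.011, -0.056, 0.998, -0.003]
ft_force: [-5.5, -0.3, 8.4]
width: 0.176
```

```bash
python3 -c "
from st import *
st()"
```

```text
t 10.05 pos [590.1 -30.3 187.7] bar 0.113 q [-0.0106 -0.0564  0.9983 -0.0026] F [-5.5 -0.3  8.4] M [0.04 0.94 0.03] w 0.176 j7 1.68
```

Emit:
{"op": "jog_arm", "data": {"motion": [[[-0.01, 0, -0.02], 0], [[-0.005, 0, -0.02], 0], [[0, 0, -0.02], 0]]}}

```text
time_s: 10.42
position: [589.8, -30.4, 185.3]
tcp_rot: [-0.008, -0.056, 0.998, -0.003]
ft_force: [-5.4, -0.1, 14.2]
width: 0.177
```

```bash
python3 -c "
from st import *
st()"
```

```text
t 10.43 pos [589.8 -30.4 185.3] bar 0.113 q [-0.008  -0.0562  0.9984 -0.0025] F [-5.4 -0.1 14.2] M [0.12 1.43 0.06] w 0.177 j7 1.68
```

Emit:
{"op": "jog_arm", "data": {"motion": [[[-0.005, 0, -0.025], 0], [[0, 0, -0.02], 0]]}}

```text
time_s: 10.68
position: [589.7, -30.4, 183.9]
tcp_rot: [-0.006, -0.056, 0.998, -0.002]
ft_force: [-7.9, 0.6, 17.4]
width: 0.176
```

```bash
python3 -c "
from st import *
st()"
```

```text
t 10.68 pos [589.7 -30.4 183.9] bar 0.112 q [-0.0065 -0.0561  0.9984 -0.0024] F [-7.9  0.6 17.4] M [0.21 1.67 0.02] w 0.176 j7 1.68
```

Emit:
{"op": "jog_arm", "data": {"motion": [[[0, 0, -0.015], -0.4], [[0, 0, -0.015], -0.6], [[0, 0, -0.015], -0.6]]}}

```text
time_s: 11.05
position: [591.2, -29.0, 184.6]
tcp_rot: [-0.003, 0.066, 0.998, -0.001]
ft_force: [-9.0, -0.4, 14.7]
width: 0.178
```

```bash
python3 -c "
from st import *
st()"
```

```text
t 11.05 pos [591.2 -29.  184.6] bar -0.132 q [-3.400e-03  6.600e-02  9.978e-01 -7.000e-04] F [-9.  -0.4 14.7] M [-0.11  2.05  0.52] w 0.178 j7 1.48
```

Emit:
{"op": "jog_arm", "data": {"motion": [[[-0.015, -0.01, -0.025], -0.4], [[-0.01, -0.005, -0.025], -0.6], [[-0.005, -0.005, -0.02], -0.6]]}}

```text
time_s: 11.42
position: [591.0, -30.0, 183.5]
tcp_rot: [0.001, 0.187, 0.982, 0.001]
ft_force: [-6.2, 0.4, 17.6]
width: 0.177
```

```bash
python3 -c "
from st import *
st()"
```

```text
t 11.43 pos [591.  -30.  183.5] bar -0.377 q [1.300e-03 1.873e-01 9.823e-01 8.000e-04] F [-6.2  0.4 17.6] M [0.01 1.63 0.51] w 0.177 j7 1.28
```

Emit:
{"op": "jog_arm", "data": {"motion": [[[-0.012, -0.005, -0.02], -0.5], [[-0.01, -0.005, -0.02], -0.6], [[-0.005, -0.005, -0.018], -0.6], [[-0.005, -0.005, -0.018], -0.6], [[-0.005, -0.005, -0.018], -0.6]]}}

```text
time_s: 12.05
position: [590.5, -31.2, 183.5]
tcp_rot: [0.007, 0.399, 0.917, 0.003]
ft_force: [-6.1, 2.0, 18.4]
width: 0.179
```

```bash
python3 -c "
from st import *
st()"
```

```text
t 12.05 pos [590.5 -31.2 183.5] bar -0.82 q [0.0071 0.3987 0.9171 0.0028] F [-6.1  2.  18.4] M [0.31 1.76 0.59] w 0.179 j7 0.91
```

Emit:
{"op": "jog_arm", "data": {"motion": [[[-0.015, 0, -0.018], -0.5], [[-0.015, 0, -0.018], -0.6], [[-0.01, 0, -0.018], -0.6], [[-0.01, 0, -0.018], -0.6], [[-0.005, 0, -0.018], -0.6]]}}

```text
time_s: 12.68
position: [589.0, -31.9, 183.9]
tcp_rot: [0.014, 0.591, 0.807, 0.004]
ft_force: [-5.5, 0.5, 17.3]
width: 0.178
```

```bash
python3 -c "
from st import *
st()"
```

```text
t 12.68 pos [589.  -31.9 183.9] bar -1.265 q [0.0137 0.5909 0.8066 0.0041] F [-5.5  0.5 17.3] M [0.11 1.95 0.52] w 0.178 j7 0.55
```

Emit:
{"op": "jog_arm", "data": {"motion": [[[-0.01, 0.005, -0.017], -0.5], [[-0.005, 0.005, -0.017], -0.5]]}}

```text
time_s: 12.92
position: [588.6, -31.8, 184.0]
tcp_rot: [0.016, 0.651, 0.759, 0.004]
ft_force: [-4.8, -1.0, 18.6]
width: 0.172
```

```bash
python3 -c "
from st import *
st()"
```

```text
t 12.93 pos [588.6 -31.8 184. ] bar -1.418 q [0.0158 0.6511 0.7588 0.0042] F [-4.8 -1.  18.6] M [-0.08  1.83  0.49] w 0.172 j7 0.42
```

Emit:
{"op": "jog_arm", "data": {"motion": [[[-0.005, 0.005, -0.015], -0.3], [[-0.005, 0.0, -0.015], -0.3]]}}

```text
time_s: 13.18
position: [587.7, -32.2, 184.2]
tcp_rot: [0.017, 0.685, 0.728, 0.004]
ft_force: [-9.0, -0.3, 19.8]
width: 0.176
```

```bash
python3 -c "
from st import *
st()"
```

```text
t 13.18 pos [587.7 -32.2 184.2] bar -1.51 q [0.0168 0.6853 0.7281 0.0041] F [-9.  -0.3 19.8] M [0.27 2.8  0.64] w 0.176 j7 0.34
```

Turned 93° in all. Next I'll ease the press and see whether the lugs rise into the pockets; locked, TCP z should settle near 188.

Emit:
{"op": "jog_arm", "data": {"motion": [[[0, 0, 0], 0], [[0, 0, 0.01], 0], [[0, 0, 0.01], 0], [[0, 0, 0.01], 0], [[0, 0, 0], 0]]}}

```text
time_s: 13.8
position: [586.7, -32.1, 188.1]
tcp_rot: [0.016, 0.685, 0.729, 0.004]
ft_force: [0.4, -1.6, 0.5]
width: 0.179
```

```bash
python3 -c "
from st import *
st()"
```

```text
t 13.8 pos [586.7 -32.1 188.1] bar -1.508 q [0.0164 0.6846 0.7287 0.0037] F [ 0.4 -1.6  0.5] M [0.38 0.33 0.36] w 0.179 j7 0.34
```

Emit:
{"op": "jog_arm", "data": {"motion": [[[0, 0, 0.015], 0], [[0, 0, 0.01], 0], [[0, 0, 0], 0]]}}

```text
time_s: 14.18
position: [586.8, -32.4, 188.3]
tcp_rot: [0.016, 0.685, 0.729, 0.003]
ft_force: [1.5, -1.0, 0.4]
width: 0.18
```

Run:
```python
from st import *
st()
im,d=cam('scene'); np.savez('s2.npz',im=im,d=d); save('g4.png',im,(175,120,305,290),4.5)
```

```text
t 14.18 pos [586.8 -32.4 188.3] bar -1.509 q [0.0163 0.6847 0.7286 0.0027] F [ 1.5 -1.   0.4] M [0.38 0.12 0.23] w 0.18 j7 0.34
```

View pics/g4.png

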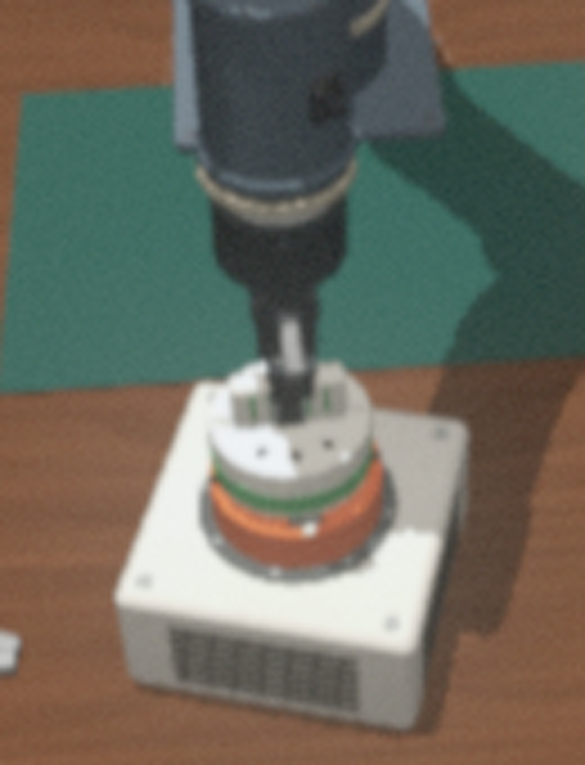

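It is seated and upright, and resists the lift. I'll measure the height and bar angle before releasing.

```bash
cat > chk.py <<'E'
from st import *
def chk(f,cam='scene'):
    s=np.load(f); C=cloud('scene',s['d']); hsv=cv2.cvtColor(s['im'],cv2.COLOR_RGB2HSV)
    r=np.hypot(C[...,0]-588,C[...,1]+31)
    t=(r<47)&(C[...,2]>178)&(C[...,2]<190)&(hsv[...,1]<60); Q=C[t]; A=np.c_[Q[:,0]-588,Q[:,1]+31,np.ones(len(Q))]; print('plane',np.round(np.linalg.lstsq(A,Q[:,2],rcond=None)[0],4),len(Q),np.median(Q[:,2]))
    b=(r<45)&(C[...,2]>211)&(C[...,2]<223)&(hsv[...,2]>110); B=C[b]; print('bar n',len(B),np.median(B,0))
    V=np.linalg.svd(B[:,:2]-B[:,:2].mean(0))[2]; print('ang',np.arctan2(V[0,1],V[0,0]),np.ptp((B[:,:2]-B[:,:2].mean(0))@V[0]))
E
python3 -c "
from chk import *
chk('s2.npz')"
```

```text
plane [ 1.910000e-02 -4.500000e-03  1.831952e+02] 373 183.3817928846007
bar n 77 [590.28747735 -46.10322507 215.52529895]
ang -1.4882339850763093 68.8241306104266
```

The canister top reads 183.3 mm. The scene depth reads about 1.4 mm low, so the true height is about 184.7 mm, against 184 locked, 181 or less under the lip and 188 unpressed. The bar is at -1.49 rad, a turn of about 92°. Releasing.

Emit:
{"op": "jog_arm", "data": {"motion": [[[0, 0, 0], 0], [[0, 0, 0], 0], [[0, 0, 0], 0], [[0, 0, 0], 0], [[0, 0, 0], 0], [[0, 0, 0], 0], [[0, 0, 0], 0]], "grip": 85}}

```text
time_s: 15.1
position: [587.4, -32.1, 190.0]
tcp_rot: [0.017, 0.685, 0.729, 0.004]
ft_force: [-0.1, -0.8, -0.0]
width: 0.994
```

Emit:
{"op": "jog_arm", "data": {"motion": [[[0, 0, 0.05], 0], [[0, 0, 0.15], 0], [[0, 0, 0.25], 0], [[0, 0, 0.3], 0], [[0, 0, 0.3], 0], [[-0.2, 0.1, 0.2], 0], [[-0.4, 0.4, 0.1], 0], [[-0.4, 0.4, 0], 0], [[-0.4, 0.4, 0], 0], [[-0.3, 0.4, 0], 0], [[-0.1, 0.4, 0], 0], [[0, 0.4, 0], 0], [[0, 0.2, 0], 0], [[0, 0, 0], 0]]}}

```text
time_s: 16.85
position: [402.3, 241.2, 342.6]
tcp_rot: [0.02, 0.687, 0.727, 0.01]
ft_force: [0.7, -0.5, 0.1]
width: 0.997
```

Run:
```python
from st import *
st()
im,d=cam('scene'); np.savez('s3.npz',im=im,d=d); save('g5.png',im,s=1.5)
im,d=cam('top'); np.savez('t3.npz',im=im,d=d);save('g5t.png',im,s=1.5); save('g5c.png',im,(230,100,320,195),6)
from chk import chk
chk('s3.npz')
C=cloud('top',d); r=np.hypot(C[...,0]-588,C[...,1]+31); hsv=cv2.cvtColor(im,cv2.COLOR_RGB2HSV)
t=(r<48)&(C[...,2]>176)&(C[...,2]<192); Q=C[t]; print('top',len(Q),np.median(Q[:,2]),np.linalg.lstsq(np.c_[Q[:,:2]-[588,-31],np.ones(len(Q))],Q[:,2],rcond=None)[0])
B=C[(r<45)&(C[...,2]>210)&(C[...,2]<226)]; V=np.linalg.svd(B[:,:2]-B[:,:2].mean(0))[2] if len(B) else None
print('bar',len(B),B.mean(0),np.arctan2(V[0,1],V[0,0]))
```

```text
t 16.85 pos [402.3 241.2 342.6] bar -1.514 q [0.0196 0.6866 0.7267 0.0101] F [ 0.7 -0.5  0.1] M [-0.04  0.06  0.02] w 0.997 j7 -0.52
plane [-1.700000e-03 -4.900000e-03  1.832141e+02] 425 182.96857660657213
bar n 138 [592.75017205 -32.38874327 215.79185125]
ang -1.4995684874696402 67.98885466816259
top 730 184.48689044871793 [ 3.68380546e-03 -3.11429179e-04  1.84492433e+02]
bar 169 [586.32504759 -32.90338281 217.14847791] 1.6417095017190504
```

View pics/g5.png

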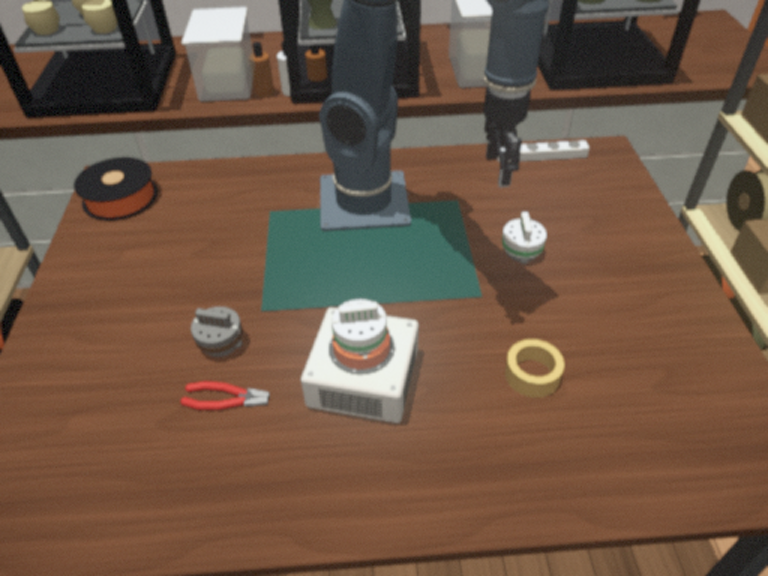

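View pics/g5t.png

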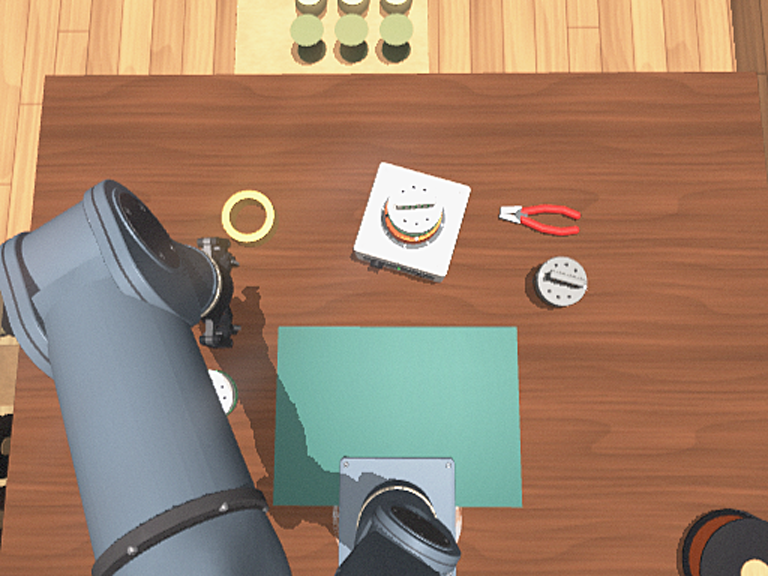

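The cartridge sits level on the unit at top-view (275,140) and the other things have not moved. Its top is at 184.5 mm (184 expected when locked), with the bar at -1.50 rad. Handing in.

```bash
python3 -c "
from h import *
print(sign_off())"
```

```text
the job is handed in; nothing more can be done
None
```

The fresh cartridge is locked and upright in the collar, and I handed the job in at about 17 s of the 64 s allowed. I took the white and green cartridge farther from the base (515 mm against 440 mm). I lined its lugs up with the entry gaps seen in the images (+0.11 rad) and lowered it, and they dropped through without any searching. I then pressed with about 18 N, turned it about 92° clockwise, eased off and let go.

**Last checks, after letting go:**
- **Height:** the canister top read 184.5 mm in the top view, against 184 mm expected when locked. The scene camera read 183.0 to 183.2 mm, but its depth ran about 1.4 mm low in my earlier readings too.
- **Level:** the top plane's slope was under 0.5%.
- **Turn:** the bar stood at about -1.50 rad, about 92° from the gap line and inside the 82 to 95° range.
- **Lock:** when I eased off, it rose about 4 mm, and it resisted a gentle lift. I could not read the seal travel directly, so the lock is inferred from the height and the turn.
- **Other things:** the spent cartridge, tape roll and cutters look unmoved in both views; I compared them by eye, not by measuring. The robot is clear of everything.

**Imperfections:** the gripper leaned about 1.3° during insertion and up to about 2° by the end of the turn. That put side forces of up to 9 N on the cartridge, and it straightened once released. I did not turn until I felt the firm stop.

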